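# Bring the red-capped spice to the front of the carousel and hold it there

### The job

The dark mug has been pushed up against the spice carousel with its handle in between the jars, right in the guard's opening: first stand it upright on the wooden board with the white mug and let go of it. Then turn the carousel by its knob until the jar with the red cap stands in the middle of the opening in the wire guard, and finish still gripping the knob so that the turntable is held still there while the jar is taken out. Leave the jars in their cups and do not knock the other things about.

Things in the scene. Friction and masses are not known exactly. Their poses are not given: they have to be found in the camera images.
- dark_mug: Loose mug, black over a white foot, 0.25 kg, hollow, 82 mm across, 97 mm tall, walls 5 to 9 mm, floor 7 mm; loop handle 14 mm wide, reaching 72 mm from the body's axis. Origin: underside, 15 mm from the body's axis towards the handle; z up, handle along -y. It starts in front of the carousel's opening, handle in between two jars.
- dark_mug_foot (a point): Centre of the mug's foot: the body's axis, on its underside (axes as the mug's)
- mug_board: Loose wooden board 160 x 300 x 16 mm, 0.9 kg, flat on the worktop to the left, with the white mug on its farther half. Origin: centre of its underside; z up, y along its 300 mm side, +y towards the free half (nearer the robot), x across.
- mug_place (a point): Centre of the board's free half, on its top face (16 mm above the worktop)
- white_mug: White mug of much the same size (78 mm across, 97 mm tall, handle to 72 mm from its axis), loose on the farther half of the board; bystander. Origin: underside, 16 mm from the body's axis towards the handle; the handle points along -y.
- carousel: Foot of the spice carousel, fixed to the worktop: light wood disc 238 mm across, 9 mm high, with a fixed steel wire guard (two thin rings, 232 mm across, 48 and 84 mm above the worktop, on five thin posts). The guard has one opening, 69 mm clear, at the front. Origin: centre of the underside, on the turning axis; z up; the opening lies on the -x side.
- turntable: Turntable, light wood disc 216 mm across, top 17 mm above the worktop; turns endlessly either way on a free bearing, slight friction (0.012 N m). Six cups (rim 22 mm high, 50 mm inside) 60 degrees apart, 82 mm from the axis, a jar or shaker in each; at the start a gap between two faces the opening. Origin: on the axis at worktop height, z up.
- knob (a point): Middle of the round dark wooden knob on top of the turntable's central steel post, on the turning axis, 157 mm above the worktop. The knob is rigid with the turntable, 41 mm across, 39 mm high (137 to 176 mm above the worktop), upright-sided between 147 and 169 mm. Jar tops reach 117 mm, so there is free room round the knob above that.
- front_place (a point): Where the red-capped jar's underside centre has to come: middle of the guard's opening, 82 mm from the turning axis on the circle of cups, at turntable height. Fixed to the foot (axes as the carousel's).
- red_jar: spice jar with a red cap, 46 mm across, 98 mm tall, 0.11 kg, loose in one of the six cups; which cup differs from start to start. Origin: centre of its underside (17 mm above the worktop), z up
- green_jar: spice jar with a green cap, 42 mm across, 99 mm tall, loose in one of the six cups. Origin: centre of its underside (17 mm above the worktop), z up
- white_jar: spice jar with a white cap, 43 mm across, 100 mm tall, loose in one of the six cups. Origin: centre of its underside (17 mm above the worktop), z up
- pepper_shaker: Glass shaker with a grey domed metal cap, 44 mm across, 90 mm tall, dark filling, loose in one of the six cups. Origin: centre of its underside, z up
- salt_shaker: Glass shaker with a grey domed metal cap, 44 mm across, 90 mm tall, white filling, loose in one of the six cups. Origin: centre of its underside, z up
- pepper_shaker_2: Second glass shaker with a grey cap and dark filling, like pepper_shaker, loose in one of the six cups
- pepper_mill: Wooden pepper mill, 58 mm across, 170 mm tall, loose on the worktop to the right; bystander. Origin: centre of its underside
- lemon_0: Lemon, about 78 x 55 mm, loose on the cutting board at the right; bystander
- lemon_1: Lemon, about 72 x 55 mm, loose on the cutting board at the right; bystander
Not all that is in view belongs to the job. What is shaped like the white_jar but blue is not meant.

How it is judged:
On the way, in this order (a step that is already met when the one before it is completed fails the run):
1. the dark mug stands upright on the wooden board, let go (x of dark_mug_foot in the frame of mug_board between -0.055 and 0.055 m and y of dark_mug_foot in the frame of mug_board between -0.125 and 0.125 m and z of dark_mug_foot in the frame of mug_board between 0.01 and 0.022 m and angle between dark_mug's own z axis and vertical below 0.1 rad and contact force between the fingers and dark_mug below 0.2 N), for 0.3 s.
2. the red-capped jar has come to the middle of the opening (horizontal distance between red_jar and front_place below 0.01 m and height (world z) of red_jar below 0.024 m and angle between red_jar's own z axis and vertical below 0.1 rad), for 0.2 s.
At the end, for the whole second after the job is handed in: The knob is still gripped (over 3 N) and the turntable stands still (under 0.05 rad/s) with the red-capped jar upright in its cup within 10 mm of the middle of the opening; the dark mug stands upright, released, on the board, foot centre 25 mm inside its edges; the other jars stand in their cups (all of step 1 and all of step 2 and angular speed of turntable below 0.05 rad/s and contact force between the fingers and turntable_c0 above 3 N and angle between each of green_jar, white_jar, pepper_shaker, salt_shaker, pepper_shaker_2's own z axis and vertical below 0.15 rad and height (world z) of each of green_jar, white_jar, pepper_shaker, salt_shaker, pepper_shaker_2 below 0.024 m); the arm keeps its last pose, push and grip.
It fails at once if the dark mug is tipped over (more than 40 degrees) (angle between dark_mug's own z axis and vertical above 0.7 rad).
It fails at once if a jar is lifted out of its cup or tipped (height (world z) of any of red_jar, green_jar, white_jar, pepper_shaker, salt_shaker, pepper_shaker_2 above 0.035 m or angle between any of red_jar, green_jar, white_jar, pepper_shaker, salt_shaker, pepper_shaker_2's own z axis and vertical above 0.4 rad).
It fails at once if a jar is pushed or squeezed by the fingers (more than 5 N) instead of the knob (contact force between the fingers and red_jar above 5 N or contact force between the fingers and green_jar above 5 N or contact force between the fingers and white_jar above 5 N or contact force between the fingers and pepper_shaker above 5 N or contact force between the fingers and salt_shaker above 5 N or contact force between the fingers and pepper_shaker_2 above 5 N).
It fails at once if the board is shifted by more than 40 mm, or another bystander by more than 40 mm or knocked over (distance of any of white_mug, mug_board, pepper_mill, lemon_0, lemon_1 from where it was at the start of the episode above 0.04 m or angle between any of white_mug, pepper_mill's own z axis and vertical above 0.5 rad).
It also fails if it takes over 64 s, if anything falls off the work surface, if the arm or the gripper's body presses on something with over 40 N, if the wrist force passes 120 N, or if a joint passes its speed limit or range.

### The arm

A 6-joint arm with a two-finger parallel gripper is mounted at the origin on a cart in front of the work surface, level with it; the furniture and walls round the work are solid. World frame = base frame: x ahead of the robot, y to its left, z up, the work surface at z = 0. Lengths are in m, angles in rad, forces in N, time in s.
With the tool pointing down it reaches from about 0.225 to 0.725 m from the base axis. Payload 3.1 kg.
Tool frame: the origin (TCP) lies at the very end of the fingers, on their centre line; the grasp point (between the pads) lies 19 mm behind it; y points along the fingers, x is the direction in which the jaws open and shut, and the axes are right-handed (so a half turn about y gives the same grasp; the last joint's range is limited). The gripper opens to 85 mm and grips with 20 to 120 N. Pads are 22 mm wide; open, the fingers measure 114 mm over their backs; the gripper's body (76 mm by 85 mm) begins 54 mm behind the grasp point. The pads swing forward as they close: fully open they stand 13 mm farther back than shut.
Start: joints at [-1.461, 0.048, 0.099, 1.622, 0, 1.443], TCP at [0.124, -0.51, 0.203] pointing down, gripper open.
Joint ranges: [-2.91, 2.91], [-0.99, 1.94], [-1.21, 1.42], [-2.12, 2.29], [-1.49, 1.47], [-3.14, 3.14]. Speed limits (rad/s): [2.79, 2.79, 3.14, 3.14, 3.14, 3.14].

### API

Orientations are given as a rotation vector (axis times angle).
In Python, from plant import monitor, imaging, job, outline_of gives the robot as it stands.
- The arm moves only by the tool carry_out, never from a script. Its arguments are lists of equal length, an entry for each row: "slide": the shift along the world's x, y, z in m, a list of three; "delta_rot": the turn, a rotation vector about the world's x, y, z in degrees, a list of three. In form: {"slide": [[tx, ty, tz], ...], "delta_rot": [[ax, ay, az], ...]}. A call has 1 to 10 rows; each row shifts and turns the commanded pose from where the row before left it; what a row does not reach is not made up. A row lasts 1/8 s, in which the tool goes at most 62.5 mm and 10.7 degrees, less where a joint would pass 70% of its speed; a pose out of reach is approached as far as the arm can. A call with a gripper value outside its range is refused whole. "gripper" is the closure, from 0 (fully open) to 1 (shut), set as the call begins (left out, the last holds). The fingers move at their own pace and stop on an object; the grip force is fixed at half the most. Time passes only in rows, so rows that do not move let the fingers close. It gives the time, the measured TCP pose, the force and the opening at its end, in the units of the state.
- monitor.state(): the state, without advancing time (a new reading comes with each control period).
- imaging.grab_frame(name): name is "side" or "top"; returns a dict with "pixels" (480x640x3 uint8, blue, green, red), "mtx" (3x3 intrinsics, pixels), "D" ([k1, k2, p1, p2, k3] as OpenCV has them; the pictures are not rectified), "R" (3x3) and "t" (3): a world point X has camera coordinates R X + t. Camera axes: x right, y down, z forward; pixel columns grow to the right and rows downward; lengths in m; the calibration is good to about 2 mm. A picture is of the moment at which its call begins. There is no depth.
- job.sign_off(): hands the job in, once; it reports no verdict.
Trained networks look in the newest picture that a camera, given by its name, has taken for a name from the list of things; names that differ only in an ending like _2 or _b are one class to them, and where a whole thing is asked for, a point or a joint stands for the part that bears it (a point fixed in the world has none). Each returns a list of dicts, best first, with "p" (0 to 1); they miss things now and then, are a little off and sometimes report something else, mostly with a low value. They report only what shows in the picture. A call takes as long as a camera call. They do not tell look-alikes from the thing itself.
- outline_of(query, camera): "region" (480x640 bool, what is visible of it) and "bbox" ([left, top, width, height] in pixels, round what is visible of it).
The state is a dict: "time": time; "q": joint angles; "dq": joint speeds; "effort": joint torques, N m; "tcp_pos": TCP position; "tcp_rot": TCP orientation; "ft_force": force on the tool from outside, world axes, zero at the start; "moment": the same for the moment, N m; "finger_gap": finger opening in m.
Only numpy, scipy, OpenCV 4.12 (cv2) and the standard library are available. Lean on these libraries where they do the work, as an engineer would, in place of code of your own. Each camera call takes 0.05 s, during which the arm holds its last target. There are 200 camera calls.

## Working session

There is one attempt and no reset: what is moved stays moved. The work goes in short steps, Python scripts to look and compute and a tool call to move; the robot and the scene stay as the last step left them, time stands still between calls to the robot, and variables do not carry over. Pictures are saved under pics/ and viewed, about 8 in all and at most 12, crops included, and the job is handed in when it is done.

Besides the shell and the picture viewer there is one more tool, called by a JSON object that holds its "name" and its "arguments", one argument or row to a line. carry_out: Moves the arm, as the interface text tells. Its arguments: {"type":"object","properties":{"slide":{"type":"array"},"delta_rot":{"type":"array"},"gripper":{"type":"number"}},"required":["slide","delta_rot"]}

```bash
ls; mkdir -p pics
python3 - <<'E'
from plant import monitor, imaging
import cv2
s=monitor.state(); print(s)
for c in ("side","top"):
    f=imaging.grab_frame(c); cv2.imwrite(f"pics/{c}0.png",f["pixels"]); print(c,f["mtx"],f["D"],f["R"],f["t"])
E
```

```text
pics
{'time': 0.0, 'q': array([-1.46077390e+00,  4.87897298e-02,  9.76048980e-02,  1.62198262e+00,
        3.05313143e-05,  1.44300713e+00]), 'dq': array([-2.86479225e-06, -1.13479949e-03, -1.40223322e-03,  1.23654002e-03,
       -2.32229248e-03,  1.19070064e-03]), 'effort': array([-5.59316268e-04, -3.38783491e+01,  3.20014787e+01,  2.04709580e-02,
       -3.95614097e-04, -7.57229202e-06]), 'tcp_pos': array([ 0.12360759, -0.50955754,  0.20180049]), 'tcp_rot': array([-1.31058432,  1.03334729, -1.03060991]), 'ft_force': array([ 0.51751881, -0.15031385,  0.38364026]), 'moment': array([-0.04762178, -0.0432212 , -0.00561802]), 'finger_gap': 0.08562717773990708}
side [[602.22964127   0.         303.34535837]
 [  0.         602.22964127 241.22433303]
 [  0.           0.           1.        ]] [-0.16589419  0.          0.          0.          0.        ] [[-0.84386976 -0.53636227 -0.01411902]
 [-0.3372029   0.55062928 -0.7636109 ]
 [ 0.41734642 -0.63962717 -0.64552231]] [0.44551214 0.30161435 1.30455238]
top [[446.45030341   0.         320.35975407]
 [  0.         446.45030341 242.46485572]
 [  0.           0.           1.        ]] [-0.03670173  0.          0.          0.          0.        ] [[ 0.01106726 -0.99967503  0.02296403]
 [-0.98749497 -0.01453845 -0.1569787 ]
 [ 0.15726155 -0.02093954 -0.98733497]] [-0.0734574   0.57872961  1.12778893]
```

View pics/side0.png

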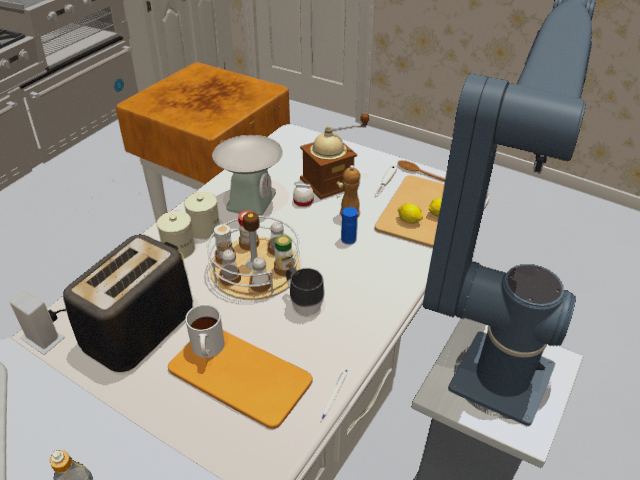

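View pics/top0.png

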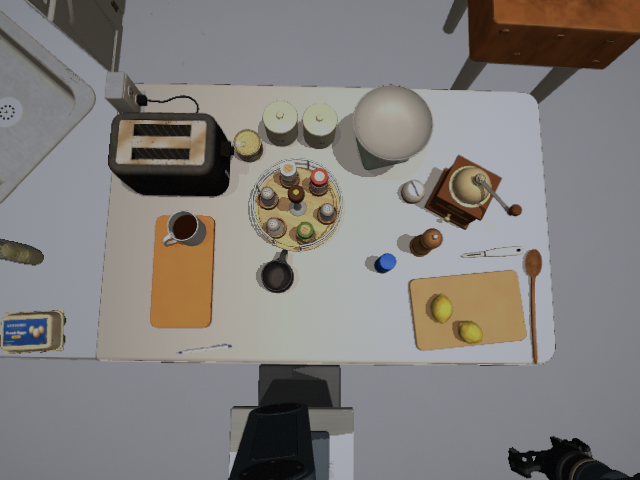

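The side picture shows the dark mug at (307,288), the board at (240,375), the carousel at (252,260) and the red cap at (245,217). In the top picture the mug is at (278,272) with its handle at (285,256), the knob at (296,194), the red cap at (319,176) and the board at (182,272).

```bash
cat > h.py <<'E'
import numpy as np, cv2
from plant import monitor, imaging, outline_of
def back(f,px,z):
    px=np.asarray(px,float).reshape(-1,1,2)
    n=cv2.undistortPoints(px,f["mtx"],f["D"]).reshape(-1,2)
    d=np.c_[n,np.ones(len(n))]@f["R"]; c=-f["R"].T@f["t"]
    return c+d*((z-c[2])/d[:,2])[:,None]
def proj(f,X):
    return cv2.projectPoints(np.asarray(X,float).reshape(-1,1,3),cv2.Rodrigues(f["R"])[0],f["t"],f["mtx"],f["D"])[0].reshape(-1,2)
def mask(q,c):
    return [(r["p"],r["bbox"],r["region"]) for r in outline_of(q,c)]
def cen(m): 
    y,x=np.nonzero(m); return np.array([x.mean(),y.mean()])
E
python3 - <<'E'
from h import *
np.set_printoptions(precision=4,suppress=True)
F={c:imaging.grab_frame(c) for c in("side","top")}
import pickle
M={}
for q in ["dark_mug","mug_board","white_mug","knob","carousel","red_jar","green_jar","white_jar","salt_shaker","pepper_shaker"]:
    for c in F:
        M[q,c]=mask(q,c)
        print(q,c,[(round(p,2),b,cen(m).round(1)) for p,b,m in M[q,c]][:4])
pickle.dump((F,M),open("m.pkl","wb"))
f=F["top"]
b=M["mug_board","top"][0][2].astype(np.uint8)
r=cv2.minAreaRect(np.argwhere(b)[:,::-1].astype(np.float32)); print("board",back(f,cv2.boxPoints(r),.016))
for q,h in [("red_jar",.115),("green_jar",.116),("white_jar",.117),("knob",.17)]:
    if M[q,"top"]: print(q,back(f,cen(M[q,"top"][0][2]),h))
print("car",back(f,cen(M["carousel","top"][0][2]),.01) if M["carousel","top"] else 0)
E
```

```text
dark_mug side [(0.87, [286.9, 267.5, 41.0, 46.6], array([305.6, 290.2])), (0.73, [253.4, 259.3, 17.4, 26.4], array([259.8, 271.5]))]
dark_mug top [(0.59, [260.3, 253.4, 32.6, 37.4], array([277.6, 274.2]))]
mug_board side [(0.67, [169.2, 331.5, 143.9, 99.9], array([245.1, 379.5])), (0.29, [215.3, 214.9, 71.2, 79.8], array([252. , 260.2]))]
mug_board top [(0.97, [151.4, 217.3, 64.8, 107.7], array([182.1, 278.8]))]
white_mug side [(0.56, [185.7, 303.7, 39.8, 51.8], array([204.9, 330.7]))]
white_mug top [(0.85, [165.5, 206.5, 38.0, 38.7], array([184.8, 228.4]))]
knob side [(0.92, [215.4, 215.0, 72.2, 79.1], array([252.8, 260.7])), (0.67, [252.5, 257.9, 18.3, 27.2], array([258.8, 271.4]))]
knob top [(0.35, [260.8, 251.3, 31.8, 40.7], array([277.6, 274.3]))]
carousel side [(0.73, [207.2, 214.9, 92.3, 83.5], array([252. , 265.1])), (0.67, [165.3, 332.0, 145.1, 100.2], array([244.7, 379.5]))]
carousel top [(0.81, [252.5, 156.7, 89.8, 92.2], array([296.7, 207.9])), (0.58, [260.0, 184.5, 15.5, 22.9], array([267. , 196.5]))]
red_jar side [(0.69, [238.4, 210.3, 14.4, 33.9], array([243.1, 229.6])
[... 849 characters left out ...]
220.3, 250.7, 15.8, 29.4], array([228.3, 264.8])), (0.53, [269.0, 222.4, 16.6, 26.9], array([275.5, 232.5])), (0.25, [187.2, 303.0, 37.3, 52.6], array([205.1, 330.2])), (0.17, [340.7, 165.6, 20.5, 43.2], array([350.6, 187.4]))]
pepper_shaker top [(0.81, [262.0, 188.6, 14.7, 20.1], array([267.4, 196.5])), (0.69, [320.3, 205.5, 13.6, 15.3], array([326.4, 211.9])), (0.29, [163.8, 210.9, 38.5, 35.4], array([184.9, 229. ]))]
board [[0.355  0.3782 0.016 ]
 [0.6586 0.3827 0.016 ]
 [0.652  0.2169 0.016 ]
 [0.3489 0.2187 0.016 ]]
red_jar [[ 0.7269 -0.0586  0.115 ]]
green_jar [[ 0.5936 -0.0267  0.116 ]]
white_jar [[ 0.5201 -0.2237  0.117 ]]
knob [[0.4838 0.035  0.17  ]]
car [[ 0.6807 -0.0009  0.01  ]]
```

Run:
```python
from h import *
import pickle
from scipy.optimize import differential_evolution as DE, minimize
F,M=pickle.load(open("m.pkl","rb"))
np.set_printoptions(precision=4,suppress=True)
def sil(f,x,y,psi,R,shape):
    im=np.zeros((480,640),np.uint8); S=8
    a=np.linspace(0,2*np.pi,48,endpoint=False)
    P=np.r_[[[x+R*np.cos(t),y+R*np.sin(t),z] for t in a for z in(0,.097)]]
    u=np.array([np.cos(psi),np.sin(psi)]); v=np.array([-u[1],u[0]])
    H=[[*(np.array([x,y])+r*u+w*v),z] for r in(.03,.072) for w in(-.007,.007) for z in(.02,.08)]
    for Q in(P,H):
        h=cv2.convexHull(proj(f,Q).astype(np.float32))
        cv2.fillConvexPoly(im,(h*S).round().astype(np.int32),1,shift=3)
    return im.astype(bool)
for q,R,g in(("dark_mug",.041,(.5,.03)),("white_mug",.039,(.6,.29))):
    def cost(p):
        c=0
        for cam in F:
            m=M[q,cam][0][2]; s=sil(F[cam],*p,R,0); c-=(m&s).sum()/(m|s).sum()
        return c
    r=DE(cost,[(g[0]-.08,g[0]+.08),(g[1]-.08,g[1]+.08),(-np.pi,np.pi)],seed=1,maxiter=60,popsize=15)
    print(q,r.x,np.degrees(r.x[2]),r.fun)
f=F["top"];o=(235,145);k=6
c=cv2.resize(f["pixels"][145:245,235:365],None,fx=k,fy=k,interpolation=cv2.INTER_CUBIC)
cv2.imwrite("pics/ctop.png",c)
f=F["side"]
cv2.imwrite("pics/cside.png",cv2.resize(f["pixels"][205:325,200:335],None,fx=5,fy=5,interpolation=cv2.INTER_CUBIC))
```

```text
dark_mug [ 0.4904  0.0438 -0.272 ] -15.586338123379106 -1.6990298093558829
white_mug [0.614  0.2792 2.1505] 123.21273488093662 -1.6310131348468095
```

View pics/ctop.png

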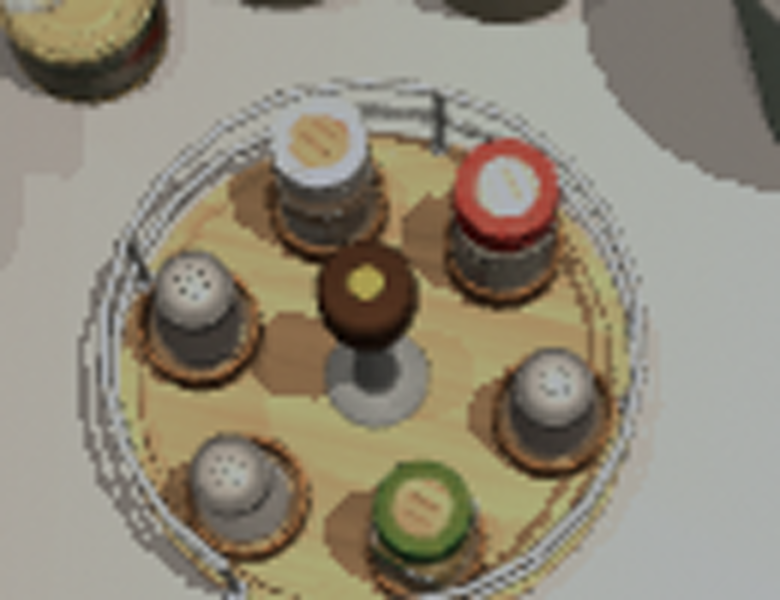

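View pics/cside.png

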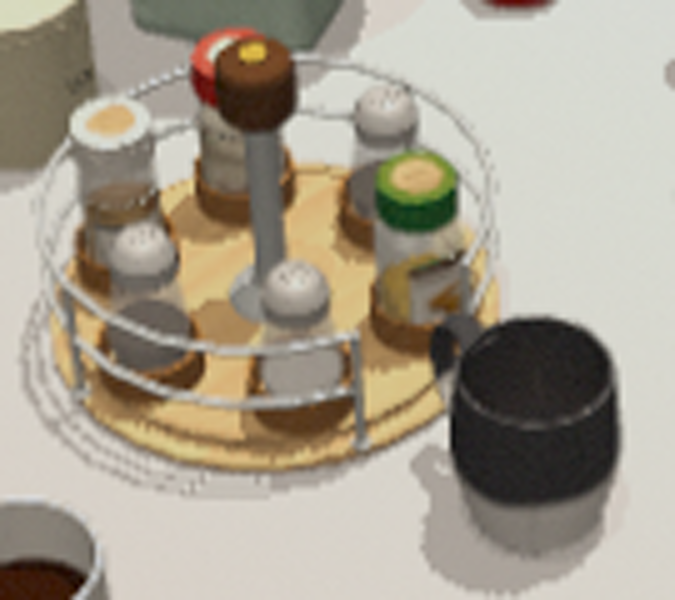

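Top crop: the knob spot is at crop (366,282), the red cap at (506,190), white (322,143), green (421,505), and the shakers at (191,290), (228,470) and (555,390). Side crop: the knob top is at (255,52), and the left post of the opening runs from (362,340) to (362,443). The handle pokes in beside the green jar.

Run:
```python
from h import *
import pickle
from scipy.optimize import least_squares
from scipy.spatial.transform import Rotation as Ro
F,M=pickle.load(open("m.pkl","rb"))
np.set_printoptions(precision=4,suppress=True)
T,S=F["top"],F["side"]
ct=lambda p:np.array([235,145])+(np.array(p)+.5)/6-.5
cs=lambda p:np.array([200,205])+(np.array(p)+.5)/5-.5
kt,ks=ct((366,282)),cs((255,52))
print("knob top/side at .176",back(T,kt,.176),back(S,ks,.176))
caps={"red":((506,190),.115),"white":((322,143),.117),"green":((421,505),.116),"sL":((191,285),.107),"sal":((228,468),.107),"sR":((555,388),.107)}
P={k:back(T,ct(p),z)[0] for k,(p,z) in caps.items()}
sc={"red":((232,62),.115),"white":((111,120),.117),"green":((417,175),.116)}
for k,(p,z) in sc.items(): print(k,"side",back(S,cs(p),z)[0],"top",P[k])
order=["red","white","sL","sal","green","sR"]
A=np.array([P[k][:2] for k in order])
g=lambda v:np.concatenate([A[i]-v[:2]-.082*np.array([np.cos(v[2]+i*np.pi/3),np.sin(v[2]+i*np.pi/3)]) for i in range(6)])
r=least_squares(g,[.68,0,-.6]); print("centre",r.x[:2],"red deg",np.degrees(r.x[2]),(r.fun.reshape(-1,2)*1000).round(1))
c=r.x[:2]
for p,z in(((362,443),.004),((362,338),.084)):
    b=back(S,cs(p),z)[0]; d=b[:2]-c; print("post",b,np.hypot(*d),np.degrees(np.arctan2(d[1],d[0])))
b=back(T,ct((232,590)),.084)[0];d=b[:2]-c;print("postTop",b,np.hypot(*d),np.degrees(np.arctan2(d[1],d[0])))
R=Ro.from_rotvec(monitor.state()["tcp_rot"]).as_matrix();print("tool axes cols\n",R)
```

```text
knob top/side at .176 [[ 0.6807 -0.003   0.176 ]] [[ 0.6809 -0.0037  0.176 ]]
red side [ 0.7367 -0.0521  0.115 ] top [ 0.7387 -0.059   0.115 ]
white side [0.7593 0.021  0.117 ] top [0.7574 0.0191 0.117 ]
green side [ 0.6021 -0.0255  0.116 ] top [ 0.6025 -0.0254  0.116 ]
centre [ 0.6783 -0.0028] red deg -44.30204592293792 [[ 1.8  1.1]
 [ 0.1 -0.3]
 [-1.3 -3.2]
 [-0.9  1.2]
 [ 3.1 -0.3]
 [-2.9  1.5]]
post [0.5867 0.0545 0.004 ] 0.10804450259969393 147.97781515418873
post [0.5787 0.0591 0.084 ] 0.1172353619269502 148.11242004299888
postTop [0.5707 0.0545 0.084 ] 0.12185256980615325 151.95193757071502
tool axes cols
 [[ 0.2356 -0.      0.9719]
 [-0.9719  0.0001  0.2356]
 [-0.0001 -1.     -0.    ]]
```

{"name": "carry_out", "arguments": {
  "slide": [
    [0.025,0.05,0.005],
    [0.03,0.05,0],
    [0.03,0.05,0],
    [0.03,0.05,0],
    [0.03,0.05,0],
    [0.03,0.05,0],
    [0.03,0.05,0],
    [0.03,0.05,0],
    [0.03,0.05,0],
    [0.03,0.05,0]
  ],
  "delta_rot": [
    [0,0,6.24],
    [0,0,6.24],
    [0,0,6.24],
    [0,0,6.24],
    [0,0,6.24],
    [0,0,6.24],
    [0,0,6.24],
    [0,0,6.24],
    [0,0,6.24],
    [0,0,6.24]
  ],
  "gripper": 0.5
}}

```text
time: 2.45
tcp_pos: [0.4196, -0.0084, 0.2084]
tcp_rot: [-1.563, 0.187, -0.19]
ft_force: [0.9, -0.1, 0.4]
finger_gap: 0.0427
```

```bash
cat >> h.py <<'E'
def st():
    from scipy.spatial.transform import Rotation as Ro
    s=monitor.state(); R=Ro.from_rotvec(s["tcp_rot"]).as_matrix()
    print("t",round(s["time"],2),"tcp",s["tcp_pos"].round(4),"xang",round(float(np.degrees(np.arctan2(R[1,0],R[0,0]))),1),"down",R[:,1].round(3),"q",s["q"].round(3),"F",s["ft_force"].round(1),"gap",round(s["finger_gap"],4))
E
python3 -c "from h import *;st()"
```

```text
t 2.45 tcp [ 0.4196 -0.0084  0.2084] xang -13.8 down [ 0.001 -0.001 -1.   ] q [-0.18  -0.226 -0.145  1.65  -0.     1.631] F [ 0.9 -0.1  0.4] gap 0.0427
```

{"name": "carry_out", "arguments": {
  "slide": [
    [0.018,0.03,0],
    [0.017,0.031,0],
    [0,0,-0.045],
    [0,0,-0.04],
    [0,0,-0.005],
    [0,0,0]
  ],
  "delta_rot": [
    [0,0,0],
    [0,0,0],
    [0,0,0],
    [0,0,0],
    [0,0,0],
    [0,0,0]
  ]
}}

```text
time: 3.2
tcp_pos: [0.4539, 0.0507, 0.1188]
tcp_rot: [-1.562, 0.191, -0.192]
ft_force: [0.2, -0.6, 0.9]
finger_gap: 0.0426
```

Run:
```python
from h import *
st()
a=imaging.grab_frame("top")["pixels"][200:310,215:345]; b=imaging.grab_frame("side")["pixels"][215:325,245:375]
cv2.imwrite("pics/g1.png",cv2.resize(np.vstack([a,b]),None,fx=2.7,fy=2.7,interpolation=cv2.INTER_CUBIC) if 0 else cv2.resize(np.hstack([a,b]),None,fx=3,fy=3,interpolation=cv2.INTER_CUBIC))
```

```text
t 3.2 tcp [0.4539 0.0507 0.1188] xang -14.0 down [ 0.001 -0.    -1.   ] q [-0.036 -0.134 -0.244  1.46   0.     1.779] F [ 0.2 -0.6  0.9] gap 0.0426
```

View pics/g1.png

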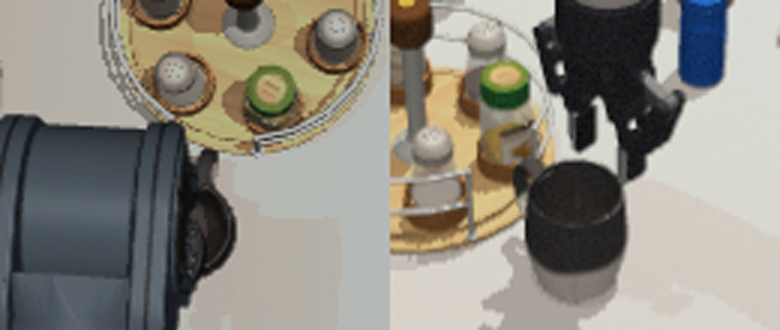

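The fingers straddle the near wall of the mug: in the side crop the inner tip is at (583,145) and the outer tip at (632,172), just above the rim. I'll descend and close.

{"name": "carry_out", "arguments": {
  "slide": [
    [0,0.001,-0.02],
    [0,0,-0.02],
    [0,0,-0.017],
    [0,0,0]
  ],
  "delta_rot": [
    [0,0,0],
    [0,0,0],
    [0,0,0],
    [0,0,0]
  ]
}}

```text
time: 3.8
tcp_pos: [0.4531, 0.0517, 0.0605]
tcp_rot: [-1.562, 0.193, -0.191]
ft_force: [-0.1, 0.2, -0.6]
finger_gap: 0.0424
```

{"name": "carry_out", "arguments": {
  "slide": [
    [0,0,0],
    [0,0,0],
    [0,0,0],
    [0,0,0],
    [0,0,0],
    [0,0,0]
  ],
  "delta_rot": [
    [0,0,0],
    [0,0,0],
    [0,0,0],
    [0,0,0],
    [0,0,0],
    [0,0,0]
  ],
  "gripper": 1
}}

```text
time: 4.55
tcp_pos: [0.4544, 0.0516, 0.062]
tcp_rot: [-1.562, 0.19, -0.193]
ft_force: [-0.4, -1.8, 5.5]
finger_gap: 0.0021
```

Run:
```python
from h import *
st()
a=imaging.grab_frame("top")["pixels"][200:310,215:345]; b=imaging.grab_frame("side")["pixels"][215:325,245:375]
cv2.imwrite("pics/g2.png",cv2.resize(np.hstack([a,b]),None,fx=3,fy=3,interpolation=cv2.INTER_CUBIC))
```

```text
t 4.55 tcp [0.4544 0.0516 0.062 ] xang -14.0 down [ 0.002 -0.    -1.   ] q [-0.033 -0.115 -0.34   1.344 -0.     1.781] F [-0.4 -1.8  5.5] gap 0.0021
```

View pics/g2.png

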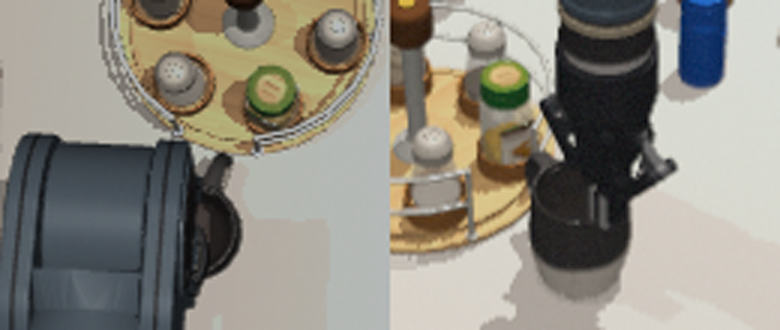

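The inner finger is inside the mug and the wall is pinched, with the rim near (580,190). The mug is still upright. I'll lift it slightly and back it out.

{"name": "carry_out", "arguments": {
  "slide": [
    [0,0,0.005],
    [0,0,0.005],
    [-0.01,0.0025,0.002],
    [-0.015,0.004,0.002],
    [-0.02,0.005,0.005],
    [-0.02,0.005,0.005],
    [0,0,0]
  ],
  "delta_rot": [
    [0,0,0],
    [0,0,0],
    [0,0,0],
    [0,0,0],
    [0,0,0],
    [0,0,0],
    [0,0,0]
  ]
}}

```text
time: 5.52
tcp_pos: [0.3868, 0.0688, 0.0847]
tcp_rot: [-1.562, 0.192, -0.189]
ft_force: [0.2, -0.2, -4.6]
finger_gap: 0.0021
```

Run:
```python
from h import *
st()
a=imaging.grab_frame("top")["pixels"][200:310,215:345]; b=imaging.grab_frame("side")["pixels"][235:345,245:375]
cv2.imwrite("pics/g3.png",cv2.resize(np.hstack([a,b]),None,fx=3,fy=3,interpolation=cv2.INTER_CUBIC))
```

```text
t 5.53 tcp [0.3868 0.0688 0.0847] xang -13.9 down [-0.002  0.    -1.   ] q [ 0.005 -0.297 -0.448  1.421  0.     1.818] F [ 0.2 -0.2 -4.6] gap 0.0021
```

View pics/g3.png

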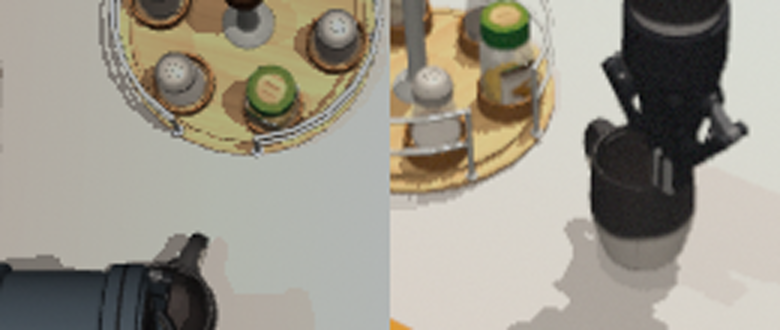

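{"name": "carry_out", "arguments": {
  "slide": [
    [0,0.01,0.03],
    [0,0.03,0],
    [0,0.04,0],
    [0,0.05,0],
    [0.002,0.05,0],
    [0,0.04,0],
    [0,0.02,0],
    [0,0,-0.015],
    [0,0,-0.01],
    [0,0,0]
  ],
  "delta_rot": [
    [0,0,0],
    [0,0,0],
    [0,0,0],
    [0,0,0],
    [0,0,0],
    [0,0,0],
    [0,0,0],
    [0,0,0],
    [0,0,0],
    [0,0,0]
  ]
}}

```text
time: 6.88
tcp_pos: [0.3894, 0.3063, 0.0879]
tcp_rot: [-1.565, 0.195, -0.19]
ft_force: [-0.1, 0.1, -3.2]
finger_gap: 0.0017
```

Run:
```python
from h import *
st()
a=imaging.grab_frame("top")["pixels"][200:340,130:250]; b=imaging.grab_frame("side")["pixels"][290:430,160:310]
cv2.imwrite("pics/g4.png",cv2.resize(np.hstack([a,b]),None,fx=2.9,fy=2.9,interpolation=cv2.INTER_CUBIC))
```

```text
t 6.88 tcp [0.3894 0.3063 0.0879] xang -14.1 down [-0.004 -0.003 -1.   ] q [ 0.531 -0.018 -0.196  1.397 -0.     2.348] F [-0.1  0.1 -3.2] gap 0.0017
```

View pics/g4.png

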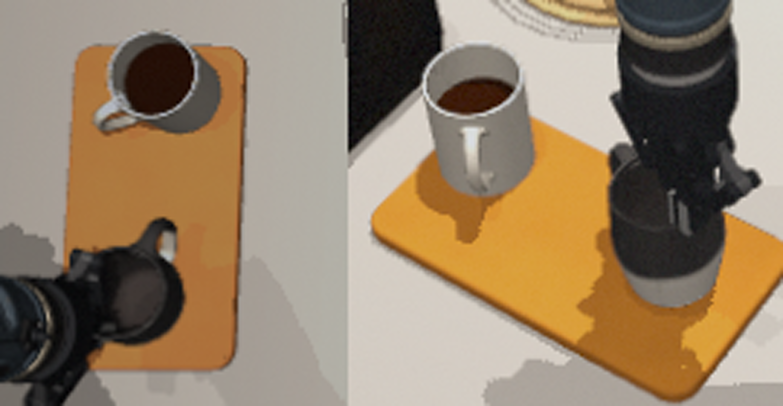

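The mug hangs level over the free half of the board (top crop (135,290)), well clear of the white mug. I'll lower it.

{"name": "carry_out", "arguments": {
  "slide": [
    [0.01,-0.002,-0.003],
    [0,0,-0.003],
    [0,0,-0.002],
    [0,0,-0.001],
    [0,0,0]
  ],
  "delta_rot": [
    [0,0,0],
    [0,0,0],
    [0,0,0],
    [0,0,0],
    [0,0,0]
  ]
}}

```text
time: 7.6
tcp_pos: [0.4004, 0.3065, 0.0814]
tcp_rot: [-1.562, 0.191, -0.191]
ft_force: [-1.9, 0.9, -0.9]
finger_gap: 0.0019
```

{"name": "carry_out", "arguments": {
  "slide": [
    [0,0,-0.001],
    [0,0,-0.001],
    [0,0,0]
  ],
  "delta_rot": [
    [0,0,0],
    [0,0,0],
    [0,0,0]
  ]
}}

```text
time: 7.98
tcp_pos: [0.4005, 0.3068, 0.0797]
tcp_rot: [-1.561, 0.191, -0.191]
ft_force: [-4.6, 0.5, 3.7]
finger_gap: 0.002
```

Firm contact. I'll release gently and rise.

{"name": "carry_out", "arguments": {
  "slide": [
    [0,0,0],
    [0,0,0],
    [0,0,0],
    [0,0,0]
  ],
  "delta_rot": [
    [0,0,0],
    [0,0,0],
    [0,0,0],
    [0,0,0]
  ],
  "gripper": 0.4
}}

```text
time: 8.48
tcp_pos: [0.4009, 0.3062, 0.0789]
tcp_rot: [-1.562, 0.191, -0.192]
ft_force: [0.0, 0.4, 0.9]
finger_gap: 0.0511
```

{"name": "carry_out", "arguments": {
  "slide": [
    [0,0,0.01],
    [0,0,0.02],
    [0,0,0.03],
    [0,0,0.04],
    [0,0,0.04],
    [-0.02,-0.05,0.02],
    [-0.02,-0.05,0],
    [0,-0.05,0],
    [0,-0.05,0],
    [0,0,0]
  ],
  "delta_rot": [
    [0,0,0],
    [0,0,0],
    [0,0,0],
    [0,0,0],
    [0,0,0],
    [0,0,10],
    [0,0,10],
    [0,0,10],
    [0,0,10],
    [0,0,10]
  ]
}}

```text
time: 9.72
tcp_pos: [0.3614, 0.1117, 0.2403]
tcp_rot: [-1.52, -0.472, 0.469]
ft_force: [-0.0, 0.3, -0.6]
finger_gap: 0.0516
```

Run:
```python
from h import *
st()
F={c:imaging.grab_frame(c) for c in("side","top")}
import pickle
for q in("dark_mug","white_mug"):
  for c in F: print(q,c,[(round(p,2),np.round(b)) for p,b,m in mask(q,c)][:2])
a=F["top"]["pixels"][140:340,130:350]; b=F["side"]["pixels"][210:410,165:365]
cv2.imwrite("pics/g5.png",cv2.resize(np.hstack([a,b]),None,fx=1.9,fy=1.9,interpolation=cv2.INTER_CUBIC))
pickle.dump(F,open("f2.pkl","wb"))
```

```text
t 9.72 tcp [0.3614 0.1117 0.2403] xang 34.4 down [ 0.002 -0.001 -1.   ] q [ 1.230e-01 -3.200e-01 -1.550e-01  1.733e+00 -1.000e-03  1.093e+00] F [-0.   0.3 -0.6] gap 0.0516
dark_mug side [(0.87, array([244., 338.,  44.,  56.])), (0.43, array([215., 214.,  77.,  80.]))]
dark_mug top [(0.94, array([157., 273.,  34.,  34.]))]
white_mug side [(0.73, array([186., 304.,  40.,  52.]))]
white_mug top [(0.87, array([166., 210.,  38.,  39.]))]
```

View pics/g5.png

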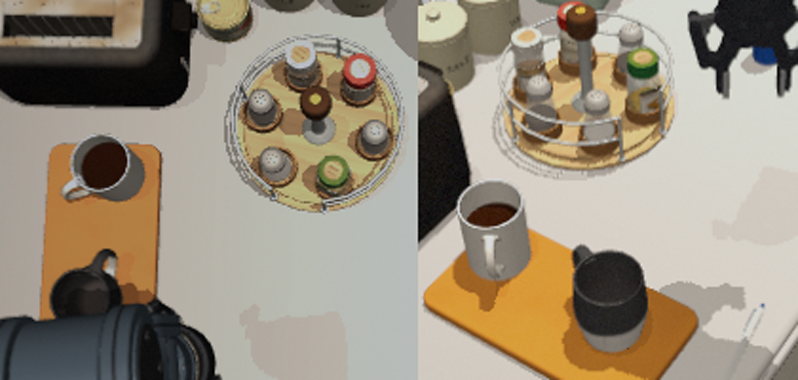

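The dark mug stands upright on the board (side crop (610,300)) with the white mug in place. In the earlier crop both opening posts are visible, so I'll check the opening's direction from them and then head for the knob.

Run:
```python
from h import *
import pickle
np.set_printoptions(precision=4,suppress=True)
F=pickle.load(open("f2.pkl","rb")); c=np.array([.680,-.003])
for n,f,p,z in [("L side bot",F["side"],(271.5,294.8),.009),("R side bot",F["side"],(294,280.5),.009),("L side top",F["side"],(271.5,272.2),.084),("R side top",F["side"],(294,252.5),.084),("L top",F["top"],(274,242),.084),("R top",F["top"],(300.5,250),.009),("R topT",F["top"],(300.5,246.5),.084)]:
    b=back(f,p,z)[0]; d=b[:2]-c; print(n,b,np.hypot(*d).round(4),np.degrees(np.arctan2(d[1],d[0])).round(1)%360)
```

```text
L side bot [0.5815 0.0637 0.009 ] 0.119 145.9
R side bot [ 0.5617 -0.0089  0.009 ] 0.1184 182.8
L side top [0.5798 0.0597 0.084 ] 0.1182 148.0
R side top [ 0.5728 -0.0292  0.084 ] 0.1103 193.7
L top [0.5731 0.0526 0.084 ] 0.1205 152.5
R top [ 0.5642 -0.0133  0.009 ] 0.1163 185.1
R topT [ 0.5625 -0.0149  0.084 ] 0.1181 185.8
```

{"name": "carry_out", "arguments": {
  "slide": [
    [0.04,-0.015,0],
    [0.045,-0.015,0],
    [0.045,-0.015,0],
    [0.045,-0.015,0],
    [0.045,-0.015,0],
    [0.045,-0.015,0],
    [0.04,-0.015,0],
    [0.013,-0.01,0],
    [0,0,0]
  ],
  "delta_rot": [
    [0,0,8],
    [0,0,8],
    [0,0,8],
    [0,0,8],
    [0,0,8],
    [0,0,8],
    [0,0,8],
    [0,0,8],
    [0,0,0]
  ],
  "gripper": 0
}}

```text
time: 11.15
tcp_pos: [0.6798, -0.0006, 0.2371]
tcp_rot: [-1.136, -1.313, 1.315]
ft_force: [-0.4, 0.7, -0.1]
finger_gap: 0.0853
```

```bash
python3 -c "from h import *;st()"
```

```text
t 11.15 tcp [ 6.798e-01 -6.000e-04  2.371e-01] xang 98.3 down [-0.002  0.    -1.   ] q [-0.099  0.514  0.734  1.793 -0.    -0.244] F [-0.4  0.7 -0.1] gap 0.0853
```

The opening's mid direction is about 166°, in agreement with the mug line and the gap phase, so the turn needed is about −150°. I'll descend on the knob and grip.

{"name": "carry_out", "arguments": {
  "slide": [
    [0,-0.0025,-0.03],
    [0,0,-0.03],
    [0,0,-0.025],
    [0,0,-0.012],
    [0,0,0]
  ],
  "delta_rot": [
    [0,0,0],
    [0,0,0],
    [0,0,0],
    [0,0,0],
    [0,0,0]
  ]
}}

```text
time: 11.78
tcp_pos: [0.6781, -0.0024, 0.1415]
tcp_rot: [-1.135, -1.315, 1.317]
ft_force: [0.1, 0.2, -0.3]
finger_gap: 0.0855
```

{"name": "carry_out", "arguments": {
  "slide": [
    [0,0,0],
    [0,0,0],
    [0,0,0],
    [0,0,0],
    [0,0,0]
  ],
  "delta_rot": [
    [0,0,0],
    [0,0,0],
    [0,0,0],
    [0,0,0],
    [0,0,0]
  ],
  "gripper": 1
}}

```text
time: 12.4
tcp_pos: [0.6817, -0.0037, 0.1474]
tcp_rot: [-1.144, -1.322, 1.313]
ft_force: [-0.3, 0.2, 10.3]
finger_gap: 0.0
```

```bash
python3 -c "from h import *;st()"
```

```text
t 12.4 tcp [ 0.6817 -0.0037  0.1474] xang 98.4 down [ 0.009 -0.001 -1.   ] q [-0.104  0.456  0.475  1.58  -0.    -0.25 ] F [-0.3  0.2 10.3] gap 0.0
```

Run:
```python
from h import *
a=imaging.grab_frame("top")["pixels"][140:260,235:365]; b=imaging.grab_frame("side")["pixels"][175:295,190:320]
cv2.imwrite("pics/g6.png",cv2.resize(np.hstack([a,b]),None,fx=3,fy=3,interpolation=cv2.INTER_CUBIC))
```

```text
(no output)
```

View pics/g6.png

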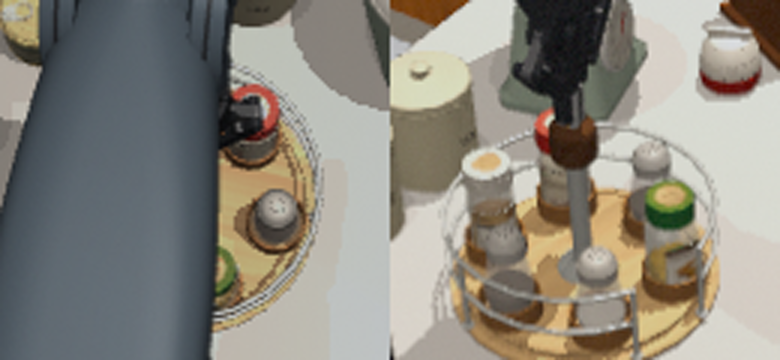

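The side crop shows the knob (573,142) still fully visible with the fingers ending at its top or behind it, so they have not gripped. I'll project the TCP to find out which.

Run:
```python
from h import *
np.set_printoptions(precision=1,suppress=True)
f=imaging.grab_frame("side"); g=imaging.grab_frame("top")
k=np.array([.68,-.003,0]); t=monitor.state()["tcp_pos"]
o=np.array([190,175])
for n,p in [("tcp",t),("tcp+40mm",t+[0,0,.04]),("knobtop",k+[0,0,.176]),("knobbot",k+[0,0,.137]),("postfoot",k+[0,0,.017])]:
    print(n,proj(f,p),"crop",(proj(f,p)-o)*3+[390,0],"top",proj(g,p))
print("cam",-f["R"].T@f["t"])
b=f["pixels"][185:255,215:285]
cv2.imwrite("pics/g7.png",cv2.resize(b,None,fx=8,fy=8,interpolation=cv2.INTER_CUBIC))
```

```text
tcp [[251.1 224. ]] crop [[573.4 147. ]] top [[296.3 194.3]]
tcp+40mm [[250.  211.2]] crop [[570.  108.6]] top [[295.8 189.8]]
knobtop [[250.7 215.3]] crop [[572.2 120.8]] top [[295.6 191.9]]
knobbot [[251.8 227.6]] crop [[575.5 157.9]] top [[296.1 196.1]]
postfoot [[255.  263.2]] crop [[585.  264.6]] top [[297.4 207.5]]
cam [-0.1  0.9  1.1]
```

View pics/g7.png

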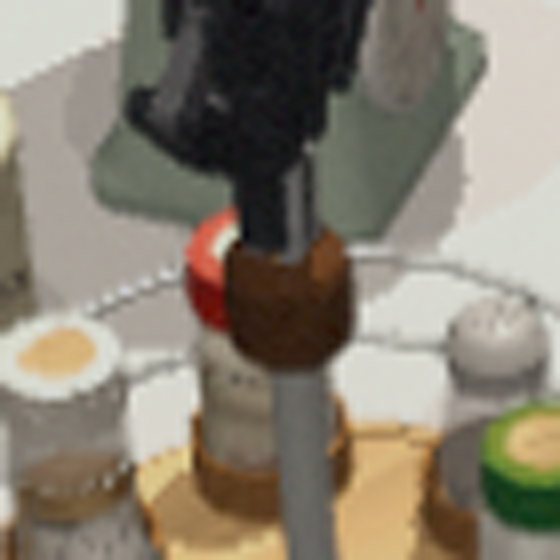

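The shut fingertips rest on top of the knob (tips at crop (280,250), which is the knob-top level). So the real tips sit about 28 mm short of the reported TCP, and more when open. That also explains the shallow rim pinch on the mug. I'll rise, open and go deeper; even if the reported TCP is right, the open fingers clear the jars, both in radius and by lying between them.

{"name": "carry_out", "arguments": {
  "slide": [
    [0,0,0.02],
    [0,0,0.02],
    [0,0,0]
  ],
  "delta_rot": [
    [0,0,0],
    [0,0,0],
    [0,0,0]
  ]
}}

```text
time: 12.98
tcp_pos: [0.6807, -0.0035, 0.1849]
tcp_rot: [-1.141, -1.32, 1.315]
ft_force: [0.6, -0.5, -0.2]
finger_gap: 0.0002
```

{"name": "carry_out", "arguments": {
  "slide": [
    [0,0,0],
    [0,0,0],
    [0,0,0],
    [0,0,0],
    [0,0,0]
  ],
  "delta_rot": [
    [0,0,0],
    [0,0,0],
    [0,0,0],
    [0,0,0],
    [0,0,0]
  ],
  "gripper": 0
}}

```text
time: 13.6
tcp_pos: [0.6791, -0.0033, 0.1819]
tcp_rot: [-1.136, -1.316, 1.316]
ft_force: [-0.9, -0.4, 0.4]
finger_gap: 0.0853
```

```bash
python3 -c "from h import *;st()"
```

```text
t 13.6 tcp [ 0.6791 -0.0033  0.1819] xang 98.4 down [-0.  0. -1.] q [-0.104  0.471  0.564  1.664 -0.    -0.25 ] F [-0.9 -0.4  0.4] gap 0.0853
```

{"name": "carry_out", "arguments": {
  "slide": [
    [0.001,0,-0.02],
    [0,0,-0.02],
    [0,0,-0.015],
    [0,0,-0.01],
    [0,0,-0.005],
    [0,0,0]
  ],
  "delta_rot": [
    [0,0,0],
    [0,0,0],
    [0,0,0],
    [0,0,0],
    [0,0,0],
    [0,0,0]
  ]
}}

```text
time: 14.35
tcp_pos: [0.6801, -0.0033, 0.1121]
tcp_rot: [-1.136, -1.316, 1.316]
ft_force: [0.1, 1.0, 0.1]
finger_gap: 0.0857
```

{"name": "carry_out", "arguments": {
  "slide": [
    [0,0,0],
    [0,0,0],
    [0,0,0],
    [0,0,0],
    [0,0,0]
  ],
  "delta_rot": [
    [0,0,0],
    [0,0,0],
    [0,0,0],
    [0,0,0],
    [0,0,0]
  ],
  "gripper": 1
}}

```text
time: 14.98
tcp_pos: [0.6807, -0.0039, 0.1132]
tcp_rot: [-1.139, -1.317, 1.316]
ft_force: [-0.2, -1.4, 4.3]
finger_gap: 0.0389
```

Gap 39 mm: the knob is gripped. Turning clockwise.

{"name": "carry_out", "arguments": {
  "slide": [
    [0,0,0],
    [0,0,0],
    [0,0,0],
    [0,0,0],
    [0,0,0],
    [0,0,0],
    [0,0,0],
    [0,0,0],
    [0,0,0],
    [0,0,0]
  ],
  "delta_rot": [
    [0,0,-3],
    [0,0,-5],
    [0,0,-6],
    [0,0,-6],
    [0,0,-6],
    [0,0,-6],
    [0,0,-6],
    [0,0,-6],
    [0,0,-4],
    [0,0,-2]
  ]
}}

```text
time: 16.23
tcp_pos: [0.6805, -0.0042, 0.1132]
tcp_rot: [-1.471, -0.659, 0.658]
ft_force: [-0.5, -2.1, 5.2]
finger_gap: 0.0389
```

```bash
cat >> h.py <<'E'
def caps():
    c=np.array([.680,-.003])
    for cam in("top","side"):
        f=imaging.grab_frame(cam)
        hsv=cv2.cvtColor(f["pixels"],cv2.COLOR_BGR2HSV)
        for q,h in(("red_jar",.115),("green_jar",.116)):
            H=hsv[...,0].astype(int)
            m=(hsv[...,1]>130)&(hsv[...,2]>60)&(((H<6)|(H>172)) if q=="red_jar" else ((H>40)&(H<80)))
            w=np.zeros_like(m); x,y=proj(f,[[.68,-.003,.08]])[0].astype(int); w[y-60:y+60,x-70:x+70]=1
            m&=w.astype(bool)
            if m.sum()>15:
                b=back(f,cen(m),h-.004)[0]; d=b[:2]-c
                print(cam,q,m.sum(),cen(m).round(1),b.round(4),"r",np.hypot(*d).round(4),"ang",round(float(np.degrees(np.arctan2(d[1],d[0]))%360),1))
E
python3 -c "from h import *;st();caps()"
```

```text
t 16.23 tcp [ 0.6805 -0.0042  0.1132] xang 48.3 down [ 0.001 -0.002 -1.   ] q [-0.104  0.459  0.411  1.521 -0.002  0.624] F [-0.5 -2.1  5.2] gap 0.0389
top red_jar 152 [328.3 202.3] [ 0.6722 -0.0835  0.111 ] r 0.0809 ang 264.5
side red_jar 208 [280.8 217.5] [ 0.6607 -0.1021  0.111 ] r 0.1009 ang 259.0
side green_jar 69 [263.1 260.6] [0.6018 0.0608 0.112 ] r 0.1009 ang 140.8
```

No slip: the jar turned about −51° for −50° of jaw turn. Continuing.

{"name": "carry_out", "arguments": {
  "slide": [
    [0,0,0],
    [0,0,0],
    [0,0,0],
    [0,0,0],
    [0,0,0],
    [0,0,0],
    [0,0,0],
    [0,0,0],
    [0,0,0],
    [0,0,0]
  ],
  "delta_rot": [
    [0,0,-3],
    [0,0,-5],
    [0,0,-6],
    [0,0,-6],
    [0,0,-6],
    [0,0,-6],
    [0,0,-6],
    [0,0,-6],
    [0,0,-4],
    [0,0,-2]
  ]
}}

```text
time: 17.58
tcp_pos: [0.6802, -0.0043, 0.1132]
tcp_rot: [-1.572, 0.023, -0.024]
ft_force: [-1.2, -3.1, 5.8]
finger_gap: 0.0392
```

{"name": "carry_out", "arguments": {
  "slide": [
    [0,0,0],
    [0,0,0],
    [0,0,0],
    [0,0,0],
    [0,0,0],
    [0,0,0],
    [0,0,0],
    [0,0,0],
    [0,0,0],
    [0,0,0]
  ],
  "delta_rot": [
    [0,0,-3],
    [0,0,-5],
    [0,0,-6],
    [0,0,-6],
    [0,0,-6],
    [0,0,-6],
    [0,0,-6],
    [0,0,-6],
    [0,0,-4],
    [0,0,-1]
  ]
}}

```text
time: 18.82
tcp_pos: [0.6799, -0.0042, 0.1132]
tcp_rot: [-1.459, 0.69, -0.691]
ft_force: [-1.7, -3.1, 6.4]
finger_gap: 0.039
```

Run:
```python
from h import *
st();caps()
a=imaging.grab_frame("top")["pixels"][140:340,130:350]; b=imaging.grab_frame("side")["pixels"][200:400,165:365]
cv2.imwrite("pics/g8.png",cv2.resize(np.hstack([a,b]),None,fx=1.9,fy=1.9,interpolation=cv2.INTER_CUBIC))
```

```text
t 18.82 tcp [ 0.6799 -0.0042  0.1132] xang -50.7 down [ 0.    -0.001 -1.   ] q [-1.040e-01  4.590e-01  4.110e-01  1.522e+00 -1.000e-03  2.351e+00] F [-1.7 -3.1  6.4] gap 0.039
side red_jar 234 [281.5 241.8] [ 0.6042 -0.0213  0.111 ] r 0.078 ang 193.6
side green_jar 50 [219.3 246.4] [0.7251 0.075  0.112 ] r 0.0901 ang 60.0
```

View pics/g8.png

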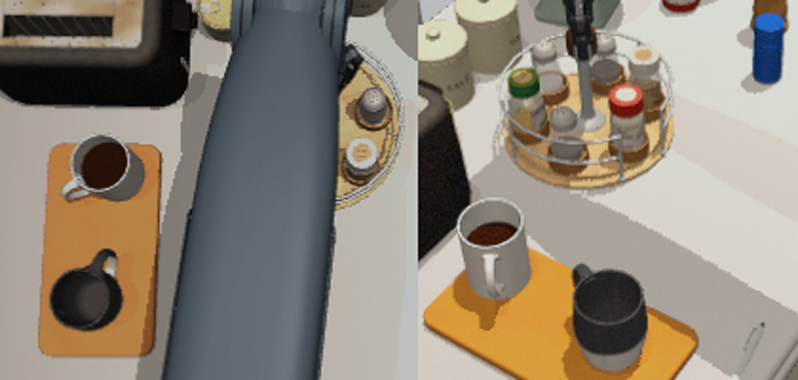

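Both mugs stand on the board and all jars are in their cups. The red jar is at the front (cap at side crop (627,97)). The red mask picked up another red object, so I'll redo it with the right component.

Run:
```python
from h import *
c=np.array([.680,-.003])
f=imaging.grab_frame("side"); g=imaging.grab_frame("top")
def ang(n,b): d=b[:2]-c; print(n,b.round(4),"r",np.hypot(*d).round(4),"ang",round(float(np.degrees(np.arctan2(d[1],d[0]))%360),1))
hsv=cv2.cvtColor(f["pixels"],cv2.COLOR_BGR2HSV);H=hsv[...,0]
m=((hsv[...,1]>130)&(hsv[...,2]>60)&((H<6)|(H>172))).astype(np.uint8)
m=cv2.morphologyEx(m,cv2.MORPH_CLOSE,np.ones((5,5)))
n,l,s,ce=cv2.connectedComponentsWithStats(m)
i=l[252,276] or min(range(1,n),key=lambda k:np.hypot(*(ce[k]-[275,251]))); print(s[i],ce[i])
x,y,w,h,_=s[i]
ang("red cap blob @.108",back(f,ce[i],.108)[0])
ang("red cap eyeballed",back(f,(275,251),.108)[0])
ang("white top",back(g,(320,221.6),.117)[0]); ang("shaker R top",back(g,(326.3,193.7),.107)[0])
for q,z in(("red_jar",.066),("white_jar",.067),("white_jar",.067)):
    for cam,fr in(("side",f),("top",g)):
        for p,b,mm in mask(q,cam)[:2]: 
            print(q,cam,round(p,2),np.round(b)); ang("  mid",back(fr,(b[0]+b[2]/2,b[1]+b[3]/2),z)[0])
th=np.radians(166)
for a in(160,166,172):
    P=[*(c+.082*np.array([np.cos(np.radians(a)),np.sin(np.radians(a))])),0]; print(a,"exp cap .108 side",proj(f,np.array(P)+[0,0,.108]).round(1),"base",proj(f,np.array(P)+[0,0,.017]).round(1))
```

```text
[266 244  18  18 183] [274.29508197 254.21311475]
red cap blob @.108 [0.5949 0.0239 0.108 ] r 0.0892 ang 162.5
red cap eyeballed [0.6002 0.0131 0.108 ] r 0.0814 ang 168.6
white top [ 0.621 -0.063  0.117] r 0.0842 ang 225.5
shaker R top [ 0.6956 -0.0784  0.107 ] r 0.077 ang 281.7
red_jar side 0.95 [266. 244.  20.  37.]
  mid [0.6037 0.0087 0.066 ] r 0.0772 ang 171.3
white_jar side 0.68 [278. 224.  14.  33.]
  mid [ 0.6296 -0.0722  0.067 ] r 0.0857 ang 233.9
white_jar side 0.56 [344. 210.  16.  36.]
  mid [ 0.5057 -0.2098  0.067 ] r 0.2705 ang 229.9
white_jar top 0.83 [312. 211.  13.  20.]
  mid [ 0.6318 -0.0609  0.067 ] r 0.0753 ang 230.2
white_jar top 0.66 [372. 252.  23.  20.]
  mid [ 0.5277 -0.2294  0.067 ] r 0.2728 ang 236.1
white_jar side 0.68 [278. 224.  14.  33.]
  mid [ 0.6296 -0.0722  0.067 ] r 0.0857 ang 233.9
white_jar side 0.56 [344. 210.  16.  36.]
  mid [ 0.5057 -0.2098  0.067 ] r 0.2705 ang 229.9
white_jar top 0.83 [312. 211.  13.  20.]
  mid [ 0.6318 -0.0609  0.067 ] r 0.0753 ang 230.2
white_jar top 0.66 [372. 252.  23.  20.]
  mid [ 0.5277 -0.2294  0.067 ] r 0.2728 ang 236.1
160 exp cap .108 side [[271.3 253.3]] base [[273.1 280.2]]
166 exp cap .108 side [[274.1 251.8]] base [[275.7 278.7]]
172 exp cap .108 side [[276.6 250.1]] base [[278.1 277. ]]
```

The cap column and the jaw turn both put the jar at about 166–167°, against 166° for the middle of the opening. I'll let it settle, then hand in.

{"name": "carry_out", "arguments": {
  "slide": [
    [0,0,0],
    [0,0,0],
    [0,0,0],
    [0,0,0]
  ],
  "delta_rot": [
    [0,0,-0.5],
    [0,0,0],
    [0,0,0],
    [0,0,0]
  ]
}}

```text
time: 19.92
tcp_pos: [0.6798, -0.0041, 0.1132]
tcp_rot: [-1.457, 0.696, -0.697]
ft_force: [-2.7, -3.6, 6.1]
finger_gap: 0.0392
```

```bash
python3 -c "
from h import *;st()
from plant import job;print(job.sign_off())"
```

```text
t 19.93 tcp [ 0.6798 -0.0041  0.1132] xang -51.1 down [ 0.    -0.001 -1.   ] q [-1.040e-01  4.590e-01  4.110e-01  1.522e+00 -1.000e-03  2.359e+00] F [-2.7 -3.6  6.1] gap 0.0392
the job is handed in; nothing more can be done
None
```

I stood the dark mug on the free half of the board and let go. I then turned the carousel by its knob until the red-capped jar was in the opening, and handed in at 19.9 s still gripping the knob. I lifted the mug by its rim, backed it out of the carousel, set it down and released it. I then turned the knob about −150° in a single grip.

**What the last checks showed:**
- **Mugs and jars:** The last picture shows both mugs upright on the board and the jars in view standing in their cups. The arm hid part of the carousel from the top camera.
- **Red jar position:** The final jaw turn puts it at about 166°. The cap's column in the side picture agrees, and the middle of the opening is at about 166° (give or take 2°).
- **Grip:** The finger gap reads 39 mm on the 41 mm knob. The contact force itself is not measured. I saw no slip when I checked after the first 50° of turning.

**What failed or disagreed:**
- **First knob grip missed:** The real fingertips seem to end about 28 mm short of the reported TCP, so the fingers closed on top of the knob with about 10 N. I went deeper and gripped it on the second try. The same offset made the hold on the mug's rim shallow, but it held.
- **Rough image estimates:** Some single-view estimates of the red jar's angle ranged from 162° to 171°, at worst about 7 mm along the circle. A first red mask read 193.6° because it included another red object, so I discarded it.

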